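# Load the dividing fixture and index it to the third stop

### The arm

A 6-joint arm with a two-finger parallel gripper is mounted at the origin on a cart in front of the work surface, level with it; the furniture and walls round the work are solid. World frame = base frame: x ahead of the robot, y to its left, z up, the work surface at z = 0. Lengths are in m, angles in rad, forces in N, time in s.
With the tool pointing down it reaches from about 0.3 to 0.775 m from the base axis. Payload 14.6 kg.
Tool frame: the origin (TCP) lies on the centre line of the jaws, within the pads' length; the fingertips stand 19 mm ahead of it and the grasp point (between the pads) is the TCP; z points along the fingers, x is the direction in which the jaws open and shut, and the axes are right-handed (so a half turn about z gives the same grasp; the last joint's range is limited). The gripper opens to 94 mm and grips with 3 to 60 N. Pads are 16 mm wide; open, the fingers measure 119 mm over their backs; the gripper's body (75 mm by 177 mm) begins 78 mm behind the grasp point.
Start: joints at [-1.395, 0.3, 1.521, -0, 1.321, -0.067], TCP at [0.132, -0.534, 0.224] pointing down, gripper open.
Joint ranges: [-3.03, 3.03], [-0.79, 2.21], [0.23, 2.52], [-1.04, 4.18], [0, 3.07], [-2.55, 2.55]. Speed limits (rad/s): [2.22, 2.22, 2.57, 3.14, 3.14, 3.14].

### API

Orientations are given as [roll, pitch, yaw] about the fixed x, y, z axes, in that order (R = Rz(yaw) Ry(pitch) Rx(roll)).
In Python, from station import ctrl, imaging gives the robot as it stands.
- The arm moves only by the shell command python3 -m handwheel 'ROWS' [OPENING] [FORCE]. ROWS is JSON, a list that holds one entry, the list of rows, each a list of 4 numbers: the shift along the tool's x, y, z in m, then the turn about the tool's z in rad. A call has 1 to 10 rows; each row shifts and turns the pose as measured when the row begins, along the tool's axes as they then stand; what a row does not reach is not made up. A row lasts 1/10 s, in which the tool goes at most 50 mm and 8.59 degrees, less where a joint would pass 70% of its speed; a pose out of reach is approached as far as the arm can. A call is refused whole if a number of a shift passes 0.05 or a number of a turn 0.15, either way. A call with a gripper value outside its range is refused whole. OPENING is the finger opening in m, from 0 to 0.094, set as the call begins (- or left out, the last holds). The fingers move at their own pace and stop on an object; FORCE is the grip in N (left out, the last holds). Time passes only in rows, so rows that do not move let the fingers close. It gives the time, the measured TCP pose, the force and the opening at its end, in the units of the state.
- ctrl.get_obs(): the state, without advancing time (a new reading comes with each control period).
- imaging.camera(name): name is "scene" or "top"; returns the picture (384x512x3 uint8, red, green, blue); there is no depth.
- imaging.camera_model(name): a dict with "camera_matrix" (3x3 intrinsics, pixels), "k1" (the pictures are not rectified: a ray, as slopes to the right and down, at radius r is drawn at 1 + k1 r^2 times it, then the intrinsics apply), "position" and "attitude" of the camera in the world. Camera axes: x right, y up, looking along -z (the intrinsics and any distortion apply to the point x, -y, -z); pixel columns grow to the right and rows downward; lengths in m; the calibration is good to about 2 mm. A picture is of the moment at which its call begins. camera_model takes no time and is no camera call.
- ctrl.hand_in(): hands the job in, once; it reports no verdict.
The state is a dict: "time_s": time; "qpos": joint angles; "joint_vel": joint speeds; "tau": joint torques, N m; "ee_pos": TCP position; "eef_rot": TCP orientation; "force": force on the tool from outside, world axes, zero at the start; "moment": the same for the moment, N m; "grip_width": finger opening in m.
Only numpy, scipy, OpenCV 4.12 (cv2) and the standard library are available. Lean on these libraries where they do the work, as an engineer would, in place of code of your own. Each camera call takes 0.05 s, during which the arm holds its last target. There are 200 camera calls.

### The job

Take the flanged brass cap that lies with its open, flanged rim down and set it, rim down, fully home in the round nest of the dividing fixture. Then turn the fixture's black bar knob clockwise (seen from above), counting the clicks, to the third stop, where the nest faces the scriber point, without running on to the fourth, and hold it there against its return spring: the program finishes with the gripper still holding the knob. Leave the other brass cap (open side up), the yellow tape roll and the black knurled cap alone.

Things in the scene. Friction and masses are not known exactly. Their poses are not given: they have to be found in the camera images.
- cap_center (a point): The cap to load: hollow brass, one end closed, 30 mm high. Crown (closed end) 30 mm diameter, 25 mm high; round the open rim a flange 38 mm diameter, 5 mm thick. It stands flange down, closed end up. The point is its centre, 15 mm above the rim's underside; its z axis points from rim to closed end. Grip the crown, clear of the flange.
- spare_cap_center (a point): An identical brass cap standing the other way up, closed end down and open flanged rim up; not wanted, to be left alone. The point is its centre, 15 mm above its underside.
- nest (a point): Centre of the nest's floor, where the cap's rim comes to rest, 30 mm above the worktop. The nest is a dark steel ring on the steel index plate: 7 mm high, 45 mm inside diameter at the floor, flaring as a lead-in to 51 mm at the top (61 mm outside). It lies 62 mm from the knob's axis and turns with plate and knob. z is up.
- knob_grip (a point): Point on the vertical axis of the knob at the height to grip it, 70 mm above the worktop. The knob's bar runs from here along the line to the nest (point nest), and turns with it.
- index_knob: The turning part: the knob, an upright black bar 14 mm thick and 50 mm long, its length on the line from the axis to the nest, from 51 to 85 mm above the worktop, over a collar 44 mm in diameter at 46 to 51 mm; and the index plate and nest it is fixed to. Origin on the axis at the worktop; the bar and nest point 75 degrees counterclockwise (from above) of its x axis.
- index_plate (a joint): Angle of plate, nest and knob, rad: 0 at home (its start), growing clockwise from above. Click stops every 25 degrees: 0.436, 0.873, 1.309 (third; red pointer and nest face the scriber), 1.745, 2.182. Let go, it springs back to home (0.07 N m at home, 0.09 N m at the third stop); the clicks add a ripple of 0.03 N m that flips sign half-way between stops and at each stop.
- indexer: The fixture: grey round base, 212 mm diameter, 12 mm high, fixed; origin on the knob axis at worktop height. The steel index plate (186 mm diameter) on it has its top at 30 mm. The scriber head (dark block 61 mm high, steel point at 47 mm height) stands 84 to 141 mm out along +x. White pips on the base count the stops.
- tape_center (a point): Roll of yellow tape lying flat, 40 mm diameter, 17 mm high, bystander; the point is its centre.
- knurled_cap_center (a point): Small black knurled cap, 22 mm diameter, 18 mm high, bystander; the point is its centre.
Not all that is in view belongs to the job. Leave any green look-alike of the part that bears cap_center alone.

How it is judged:
By the outcome, as a careful person would: the job done as asked, in the order asked, and still so for the second after the job is handed in, while the arm keeps its last pose, push and grip.
It also fails if it takes over 54 s, if anything falls off the work surface, if the arm or the gripper's body presses on something with over 40 N, if the wrist force passes 120 N, or if a joint passes its speed limit or range.

## Working session

There is one attempt and no reset: what is moved stays moved. The work goes in short steps, Python scripts to look and compute and a shell command to move; the robot and the scene stay as the last step left them, time stands still between calls to the robot, and variables do not carry over. Pictures are saved under pics/ and viewed, about 8 in all and at most 12, crops included, and the job is handed in when it is done.

```bash
ls; mkdir -p pics
python3 - <<'E'
from station import ctrl, imaging
import cv2
for n in("scene","top"):
    im=imaging.camera(n); cv2.imwrite(f"pics/{n}0.png",im[:,:,::-1])
    m=imaging.camera_model(n); print(n,m)
print(ctrl.get_obs())
E
```

```text
pics
scene {'camera_matrix': array([[400.15902222,   0.        , 257.34482879],
       [  0.        , 400.15902222, 196.42151397],
       [  0.        ,   0.        ,   1.        ]]), 'k1': -0.01004442946806417, 'position': array([ 0.08178575, -0.49130239,  0.41215375]), 'attitude': array([ 1.14738137, -0.01452328, -0.58482479])}
top {'camera_matrix': array([[500.05947336,   0.        , 257.1969902 ],
       [  0.        , 500.05947336, 190.47922933],
       [  0.        ,   0.        ,   1.        ]]), 'k1': -0.03809771675991737, 'position': array([0.35585132, 0.17934232, 0.96030791]), 'attitude': array([ 0.17031204, -0.00666367, -1.54218884])}
{'time_s': 0.1, 'qpos': array([-1.39459148e+00,  3.00404388e-01,  1.52147350e+00, -2.76186741e-06,
        1.32072198e+00, -6.65655658e-02]), 'joint_vel': array([-5.70568708e-06, -2.86989585e-05, -1.60501347e-03,  3.61354659e-04,
        1.71909816e-05,  3.34065090e-04]), 'tau': array([ 1.43075267e-03, -5.32644868e+01, -3.53282547e+01,  7.09775719e-02,
        2.35256605e-02, -6.75012507e-05]), 'ee_pos': array([ 0.13219508, -0.53366693,  0.22396843]), 'eef_rot': array([-3.14152833e+00,  1.00516181e-03, -1.32802520e+00]), 'force': array([ 0.09710627, -0.21193761, -0.15386521]), 'moment': array([0.01010497, 0.05357444, 0.00570284]), 'grip_width': 0.09404841265048498}
```

View pics/top0.png

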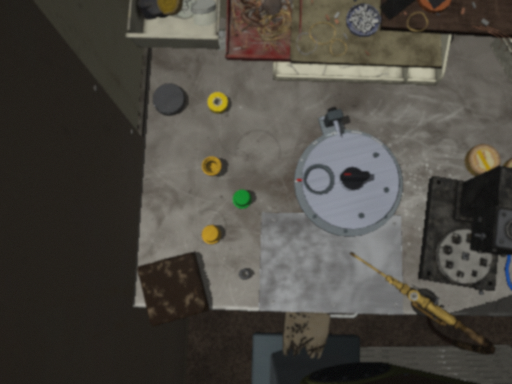

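View pics/scene0.png

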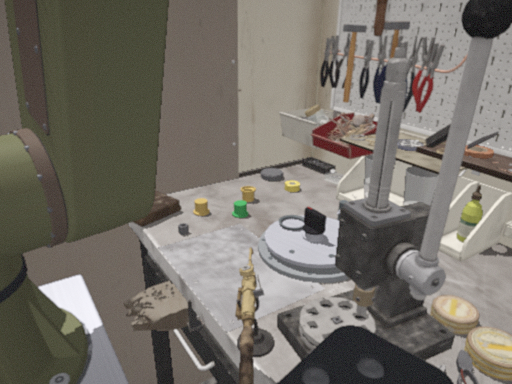

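The top view shows these candidates:
- A brass cap with its closed end up at (211,234).
- An open brass cap at (212,166), which is the spare.
- A green look-alike at (242,198).
- The tape roll at (218,102).
- The black knurled cap at (246,273).

The scene view agrees: the cap at (201,207) has its flange down and the one at (248,194) has its flange up. I choose (211,234) and will check it in a close crop.

```bash
cat > h.py <<'E'
import numpy as np, cv2
from scipy.spatial.transform import Rotation as R
from station import ctrl, imaging
def ray(n,uv):
    m=imaging.camera_model(n);K=m["camera_matrix"];k=m["k1"]
    d=np.array([(uv[0]-K[0,2])/K[0,0],(uv[1]-K[1,2])/K[1,1]]);s=d.copy()
    for _ in range(10): s=d/(1+k*(s@s))
    return m["position"],R.from_euler("xyz",m["attitude"]).as_matrix()@[s[0],-s[1],-1]
def at(n,uv,z):
    p,d=ray(n,uv); return p+d*(z-p[2])/d[2]
def proj(n,P):
    m=imaging.camera_model(n);K=m["camera_matrix"]
    c=R.from_euler("xyz",m["attitude"]).as_matrix().T@(np.asarray(P)-m["position"])
    s=np.array([c[0],-c[1]])/-c[2];s=s*(1+m["k1"]*(s@s));return K[:2,:2]@s+K[:2,2]
def go(T,yaw=None):
    """tool-frame shift to reach T; yaw of tool x mod pi"""
    o=ctrl.get_obs();M=R.from_euler("xyz",o["eef_rot"]).as_matrix()
    a=np.arctan2(M[1,0],M[0,0]);print("t",o["time_s"],"ee",o["ee_pos"].round(4),"toolx yaw",round(a,4),"q6",o["qpos"][5].round(3),"F",o["force"].round(1),"w",o["grip_width"])
    print("tool shift",(M.T@(np.asarray(T)-o["ee_pos"])).round(4))
    if yaw is not None:
        d=(yaw-a+np.pi/2)%np.pi-np.pi/2;print("turn about tool z",-d)
def crop(im,x0,y0,x1,y1,s,f):
    cv2.imwrite(f,cv2.resize(im[y0:y1,x0:x1,::-1],None,fx=s,fy=s,interpolation=cv2.INTER_CUBIC))
E
python3 - <<'E'
from h import *
t=cv2.imread("pics/top0.png")[:,:,::-1];s=cv2.imread("pics/scene0.png")[:,:,::-1]
a=cv2.resize(t[150:250,180:420],None,fx=3.3,fy=3.3,interpolation=cv2.INTER_CUBIC)[:, :792]
b=cv2.resize(s[170:240,170:340],None,fx=3.3,fy=3.3,interpolation=cv2.INTER_CUBIC)
o=np.zeros((a.shape[0]+b.shape[0],792,3),np.uint8);o[:a.shape[0],:a.shape[1]]=a;o[a.shape[0]:,:b.shape[1]]=b
cv2.imwrite("pics/c1.png",o[:,:,::-1])
c=at("top",(211,233),.03);print("cap",c, at("scene",(201,207),.02))
hsv=cv2.cvtColor(t,cv2.COLOR_RGB2HSV)
m=cv2.inRange(hsv,(12,120,90),(30,255,255))
for q in cv2.connectedComponentsWithStats(m)[2:]: print(q.round(1))
for uv in((319,179.5),(352,179)):print(at("top",uv,.037),at("top",uv,.085))
E
```

```text
cap [0.43316401 0.26133922 0.03      ] [0.42742904 0.24939686 0.02      ]
[[     0      0    512    384 194936]
 [   158      0     20     13    196]
 [   426      0      3      2      4]
 [   431      9      2      1      2]
 [   285     14      1      1      1]
 [   411     29      2      1      2]
 [   207     92     21     21    295]
 [   476    149     19     22    129]
 [   202    156     20     20    270]
 [   474    156      1      5      5]
 [   469    162      1      1      1]
 [   473    170      1      1      1]
 [   202    225     17     19    262]
 [   386    276     31     20    152]
 [   416    292     40     33    346]
 [   413    302      3      4      6]]
[[255.2 191.5]
 [167.4   4.9]
 [427.    0.5]
 [431.5   9. ]
 [285.   14. ]
 [411.5  29. ]
 [217.1 101.9]
 [483.6 159.9]
 [211.8 165.6]
 [474.  158. ]
 [469.  162. ]
 [473.  170. ]
 [210.  234.1]
 [399.7 285.5]
 [435.7 309.8]
 [414.2 303.3]]
[0.5391902  0.06198577 0.037     ] [0.52965897 0.06808679 0.085     ]
[ 5.42032967e-01 -3.64228995e-04  3.70000000e-02] [0.53235394 0.00897817 0.085     ]
```

View pics/c1.png

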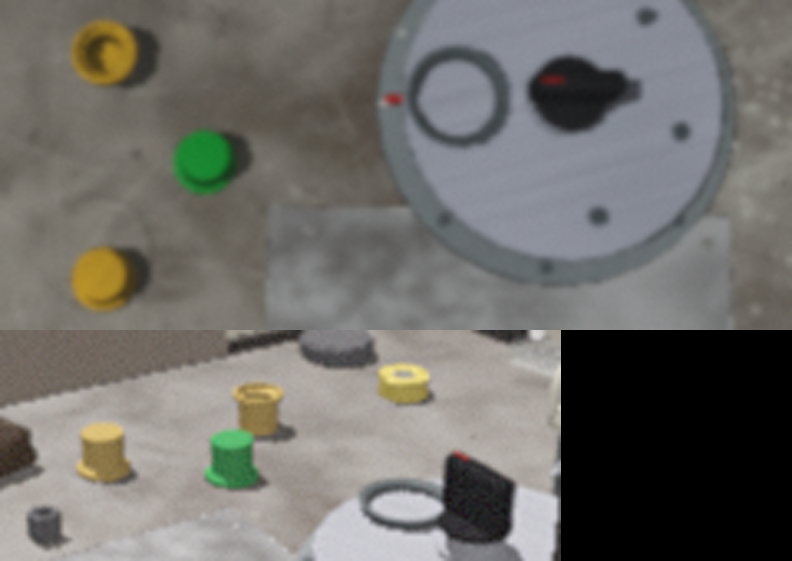

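```bash
cat >> h.py <<'E'
def tri(uv1,uv2):
    p,d=ray("top",uv1);q,e=ray("scene",uv2)
    A=np.array([d,-e]).T;s=np.linalg.lstsq(A,q-p,rcond=None)[0]
    a,b=p+d*s[0],q+e*s[1];return ((a+b)/2).round(3),np.linalg.norm(a-b).round(3)
E
python3 - <<'E'
from h import *
print("nadir",proj("top",(.356,.179,0)))
print("brass foot",at("scene",(257,345),0), "tip",tri((352,253),(250,252)),"knob",tri((418,300),(247,300)))
print("press top plate",tri((505,215),(385,215)),"pr",at("top",(425,285),0),at("top",(430,178),0))
f=lambda u,v:(180+u/3.3,150+v/3.3)
print("cap top",at("top",f(101,272),.03),tri(f(101,272),(170+103/3.3,170+(433-330)/3.3)),"flange",at("top",f(104,279),.003))
print("nest",at("top",f(458,97),.037),"pointer",at("top",f(394,99),.03))
print("knob top",at("top",f(577,87),.085),"collar",at("top",f(571,93),.05))
# base/plate circle: grid fit of axis from gradient along projected circles
t=cv2.imread("pics/top0.png",0).astype(np.float32)
g=cv2.GaussianBlur(cv2.resize(t,None,fx=1,fy=1),(0,0),.8)
th=np.linspace(0,2*np.pi,180)
def samp(cx,cy,r,z):
    P=np.array([proj("top",(cx+r*np.cos(a),cy+r*np.sin(a),z)) for a in th]).astype(np.float32)
    return cv2.remap(g,P[:,:1],P[:,1:],1).ravel()
from scipy.optimize import minimize
c=lambda p:-np.median(samp(p[0],p[1],.090,.03)-samp(p[0],p[1],.097,.03))-np.mean(np.clip(samp(p[0],p[1],.090,.03)-samp(p[0],p[1],.097,.03),-5,30))
best=min(((c((x,y)),x,y) for x in np.arange(.53,.555,.002) for y in np.arange(-.006,.018,.002)))
print(best)
E
```

```text
nadir [254.00252237 276.30727966]
brass foot [ 0.31668336 -0.14650262  0.        ] tip (array([0.402, 0.002, 0.043]), np.float64(0.003)) knob (array([ 0.321, -0.115,  0.054]), np.float64(0.002))
press top plate (array([ 0.461, -0.212,  0.19 ]), np.float64(0.001)) pr [ 0.34827581 -0.1465725   0.        ] [ 0.55619854 -0.16203068  0.        ]
cap top [0.43421331 0.2621188  0.03      ] (array([0.435, 0.262, 0.027]), np.float64(0.0)) flange [0.43248061 0.26260447 0.003     ]
nest [0.53938166 0.06238743 0.037     ] pointer [0.53849398 0.09831798 0.03      ]
knob top [0.53731874 0.00384201 0.085     ] collar [5.41021079e-01 2.36452690e-04 5.00000000e-02]Traceback (most recent call last):
  File "<stdin>", line 18, in <module>
  File "<stdin>", line 18, in <genexpr>
  File "<stdin>", line 17, in <lambda>
  File "<stdin>", line 14, in samp
  File "h.py", line 12, in proj
    m=imaging.camera_model(n);K=m["camera_matrix"]
ValueError: time passes only in moves, steps and waits
```

```bash
sed -i 's/imaging.camera_model(n)/CM(n)/; s/^from station.*/&\nimport functools\nCM=functools.cache(lambda n: imaging.camera_model(n))/' h.py
python3 - <<'E'
from h import *
for uv in((488,18),(455,150),(435,270)):
    p,d=ray("scene",uv);d/=np.linalg.norm(d);print(uv,[(p+d*s).round(2).tolist() for s in(.3,.4,.5,.6)])
t=cv2.imread("pics/top0.png",0).astype(np.float32);g=cv2.GaussianBlur(t,(0,0),.8)
th=np.linspace(0,2*np.pi,180)
def samp(cx,cy,r,z):
    P=np.array([proj("top",(cx+r*np.cos(a),cy+r*np.sin(a),z)) for a in th]).astype(np.float32)
    return cv2.remap(g,P[:,:1],P[:,1:],1).ravel()
c=lambda p:-np.mean(np.clip(samp(p[0],p[1],.090,.03)-samp(p[0],p[1],.097,.03),-5,30))
L=sorted((c((x,y)),x,y) for x in np.arange(.53,.555,.002) for y in np.arange(-.010,.018,.002));print(np.round(L[:5],4))
E
```

```text
(488, 18) [[0.35, -0.35, 0.41], [0.43, -0.3, 0.41], [0.52, -0.25, 0.41], [0.61, -0.2, 0.42]]
(455, 150) [[0.33, -0.35, 0.33], [0.42, -0.3, 0.31], [0.5, -0.26, 0.28], [0.59, -0.21, 0.25]]
(435, 270) [[0.31, -0.37, 0.26], [0.38, -0.33, 0.21], [0.46, -0.29, 0.15], [0.54, -0.25, 0.1]]
[[-2.32110e+01  5.44000e-01  2.00000e-03]
 [-2.29202e+01  5.42000e-01  2.00000e-03]
 [-2.23126e+01  5.44000e-01  4.00000e-03]
 [-2.18988e+01  5.46000e-01  4.00000e-03]
 [-2.18408e+01  5.46000e-01  2.00000e-03]]
```

Run:
```python
from h import *
im=cv2.imread("pics/top0.png")[:,:,::-1]
crop(im,272,100,512,280,3.3,"pics/c2.png")
```

```text
(no output)
```

View pics/c2.png

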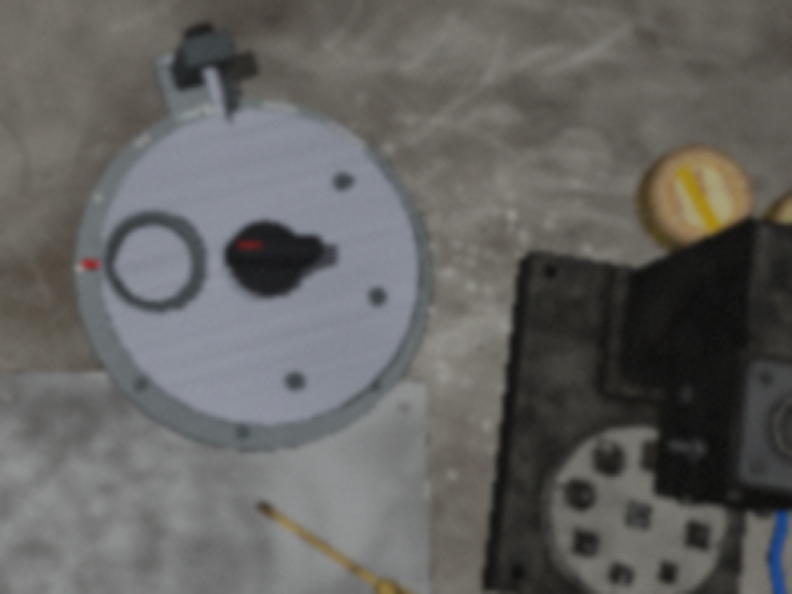

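The crop shows the knob axis near (266,258), the nest near (155,262) and the scriber at the top left near (215,70). This puts the axis at about (.542,.001) and the nest at about (.539,.062). The press and lever stand to the right, so I'll retract first and then sweep at a small radius.

```bash
python3 -m handwheel '[[[-0.05,0,0,0],[-0.05,0,0,0],[-0.05,0,0,0],[-0.05,0,0,0],[0,-0.05,0,-0.14],[0,-0.05,0,-0.14],[0,-0.05,0,-0.14],[0,-0.05,0,-0.14]]]' 0.06 30
python3 -c "
from h import *
go((.433,.262,.1),.54)"
```

```text
time_s: 0.9
ee_pos: [0.2587, -0.2494, 0.2208]
eef_rot: [-3.138, 0.004, -0.768]
force: [-0.1, -0.8, -0.3]
grip_width: 0.0596
t 0.9 ee [ 0.2587 -0.2494  0.2208] toolx yaw -0.7677 q6 -0.105 F [-0.1 -0.8 -0.3] w 0.05960895142922493
tool shift [-0.2293 -0.4886  0.1234]
turn about tool z -1.3077208165163263
```

```bash
python3 -m handwheel '[[[0,-0.05,0,-0.14],[0,-0.05,0,-0.14],[0,-0.05,0,-0.14],[0,-0.05,0,-0.14],[0,-0.05,0,-0.14],[0,-0.05,0,-0.14],[0.02,-0.05,0,-0.14],[0.03,-0.05,0,-0.14],[0.04,-0.05,0.02,-0.1],[0,0,0,0]]]'
python3 -c "
from h import *
go((.433,.262,.1),.54)"
```

```text
time_s: 1.9
ee_pos: [0.4115, 0.1654, 0.2073]
eef_rot: [-3.137, -0.003, 0.515]
force: [-0.1, -0.6, 0.1]
grip_width: 0.06
t 1.9 ee [0.4115 0.1654 0.2073] toolx yaw 0.5149 q6 -0.22 F [-0.1 -0.6  0.1] w 0.06004681896963843
tool shift [ 0.0659 -0.073   0.1078]
turn about tool z -0.025121950782494906
```

```bash
python3 -m handwheel '[[[0.033,-0.037,0.03,0],[0.033,-0.036,0.045,0],[0,0,0.03,0],[0,0,0,0],[0,0,0,0]]]'
python3 - <<'E'
from h import *
go((.433,.262,.08))
t=imaging.camera("top");s=imaging.camera("scene")
a=cv2.resize(t[195:275,165:265],None,fx=4,fy=4,interpolation=cv2.INTER_CUBIC)
b=cv2.resize(s[150:230,150:250],None,fx=4,fy=4,interpolation=cv2.INTER_CUBIC)
cv2.imwrite("pics/c3.png",np.hstack([a,b])[:,:,::-1])
E
```

```text
time_s: 2.4
ee_pos: [0.4292, 0.2426, 0.1175]
eef_rot: [-3.138, -0.004, 0.512]
force: [0.9, 0.2, 1.0]
grip_width: 0.06
t 2.4 ee [0.4292 0.2426 0.1175] toolx yaw 0.5125 q6 -0.077 F [0.9 0.2 1. ] w 0.059969573260030135
tool shift [ 0.0127 -0.0149  0.0376]
```

View pics/c3.png

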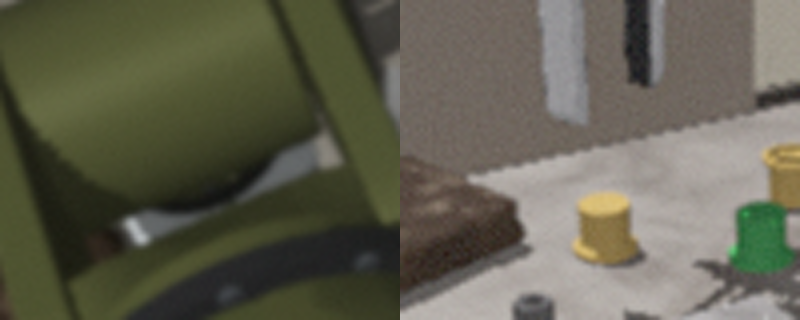

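The arm hides the top view. The scene view shows the fingertips at about (192,180) and (210,171), above the cap, whose crown top is at (201,201). I'll go over the cap and check the alignment there.

```bash
python3 -m handwheel '[[[0.013,-0.015,0.03,0],[0,0,0.02,0],[0,0,0,0],[0,0,0,0]]]'
python3 - <<'E'
from h import *
go((.433,.262,.029))
o=ctrl.get_obs();M=R.from_euler("xyz",o["eef_rot"]).as_matrix()
for dx in(-.03,.03,-.042,.042):
  for dy in (-.008,.008): print(dx,dy,proj("scene",o["ee_pos"]+M@[dx,dy,.019]).round(1))
print("cap crown top",proj("scene",(.433,.262,.03)), "bottom",proj("scene",(.433,.262,0)))
s=imaging.camera("scene")
crop(s,160,150,260,230,6,"pics/c4.png")
E
```

```text
time_s: 2.9
ee_pos: [0.4373, 0.2619, 0.0743]
eef_rot: [-3.139, -0.016, 0.508]
force: [-0.3, 0.2, 0.6]
grip_width: 0.06
t 2.9 ee [0.4373 0.2619 0.0743] toolx yaw 0.5077 q6 -0.044 F [-0.3  0.2  0.6] w 0.059968776101000716
tool shift [-0.0045 -0.002   0.0452]
-0.03 -0.008 [191.  193.9]
-0.03 0.008 [197.  195.4]
0.03 -0.008 [206.4 184.4]
0.03 0.008 [212.2 185.7]
-0.042 -0.008 [187.7 195.9]
-0.042 0.008 [193.8 197.5]
0.042 -0.008 [209.3 182.6]
0.042 0.008 [215.1 183.9]
cap crown top [200.55659538 200.39753769] bottom [201.12975256 212.26255301]
```

View pics/c4.png

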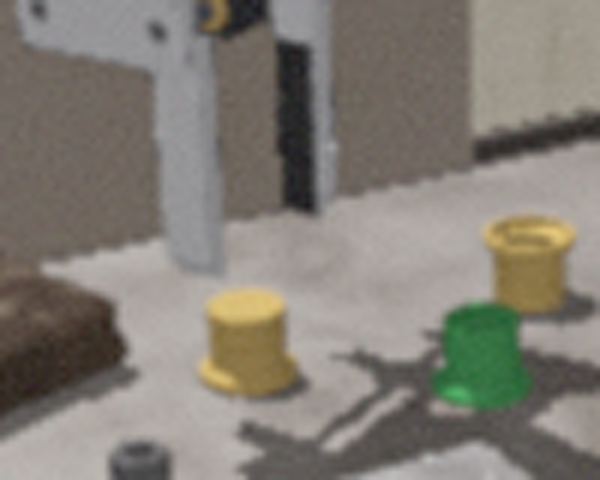

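The cap crown (about 201,201) and the fingertips match their projections, so I'll descend and grip.

```bash
python3 -m handwheel '[[[-0.004,-0.002,0.015,0],[0,0,0.015,0],[0,0,0.01,0],[0,0,0,0],[0,0,0,0]]]'
python3 -c "
from h import *
go((.433,.262,.029))"
```

```text
time_s: 3.45
ee_pos: [0.4366, 0.2623, 0.0401]
eef_rot: [-3.139, -0.026, 0.506]
force: [-0.3, 0.3, -0.4]
grip_width: 0.0598
t 3.45 ee [0.4366 0.2623 0.0401] toolx yaw 0.5056 q6 -0.041 F [-0.3  0.3 -0.4] w 0.059822934451645375
tool shift [-0.0035 -0.0015  0.011 ]
```

```bash
python3 -m handwheel '[[[-0.004,-0.002,0.008,0],[-0.002,-0.001,0.005,0],[0,0,0,0]]]'
python3 -c "
from h import *
go((.433,.262,.029))"
```

```text
time_s: 3.75
ee_pos: [0.4302, 0.2624, 0.0274]
eef_rot: [-3.139, -0.028, 0.505]
force: [0.1, 0.2, -0.5]
grip_width: 0.0596
t 3.75 ee [0.4302 0.2624 0.0274] toolx yaw 0.5055 q6 -0.035 F [ 0.1  0.2 -0.5] w 0.05961341031847925
tool shift [ 0.0023  0.0017 -0.0016]
```

```bash
python3 -m handwheel '[[[0.002,0.001,-0.002,0],[0,0,0,0],[0,0,0,0],[0,0,0,0],[0,0,0,0],[0,0,0,0]]]' 0.0 20
python3 -c "
from h import *
go((.433,.262,.029))"
```

```text
time_s: 4.35
ee_pos: [0.4329, 0.2626, 0.0301]
eef_rot: [-3.139, -0.029, 0.506]
force: [0.1, -0.3, -0.7]
grip_width: 0.0299
t 4.35 ee [0.4329 0.2626 0.0301] toolx yaw 0.5056 q6 -0.038 F [ 0.1 -0.3 -0.7] w 0.029903003016716622
tool shift [-0.0002  0.0006  0.0011]
```

```bash
python3 -m handwheel '[[[0,0,-0.03,0],[0,0,-0.04,0],[0,0,-0.03,0],[0,0,0,0]]]'
python3 -c "
from h import *
go((.5393,.0624,.12),.06)"
```

```text
time_s: 4.75
ee_pos: [0.4296, 0.2606, 0.1324]
eef_rot: [-3.139, -0.025, 0.506]
force: [0.1, -0.7, -1.2]
grip_width: 0.0301
t 4.75 ee [0.4296 0.2606 0.1324] toolx yaw 0.5055 q6 -0.037 F [ 0.1 -0.7 -1.2] w 0.0300860647221181
tool shift [-0.0003  0.2265  0.0118]
turn about tool z 0.44554771054013087
```

```bash
python3 -m handwheel '[[[0,0.045,0,0.09],[0.004,0.045,0,0.09],[0.008,0.044,0,0.09],[0.012,0.043,0,0.09],[0.01,0.025,0,0.08],[0,0,0,0],[0,0,0,0]]]'
python3 - <<'E'
from h import *
go((.5393,.0624,.10),.05)
t=imaging.camera("top");s=imaging.camera("scene")
a=cv2.resize(t[110:250,270:420],None,fx=2.6,fy=2.6,interpolation=cv2.INTER_CUBIC)
b=cv2.resize(s[130:270,240:390],None,fx=2.6,fy=2.6,interpolation=cv2.INTER_CUBIC)
cv2.imwrite("pics/c5.png",np.hstack([a,b])[:,:,::-1])
E
```

```text
time_s: 5.45
ee_pos: [0.5311, 0.0736, 0.1268]
eef_rot: [-3.128, -0.018, 0.051]
force: [0.7, 1.0, -0.8]
grip_width: 0.0298
t 5.45 ee [0.5311 0.0736 0.1268] toolx yaw 0.0513 q6 0.004 F [ 0.7  1.  -0.8] w 0.02983228329966109
tool shift [0.0072 0.012  0.0268]
turn about tool z 0.0012873158811586016
```

View pics/c5.png

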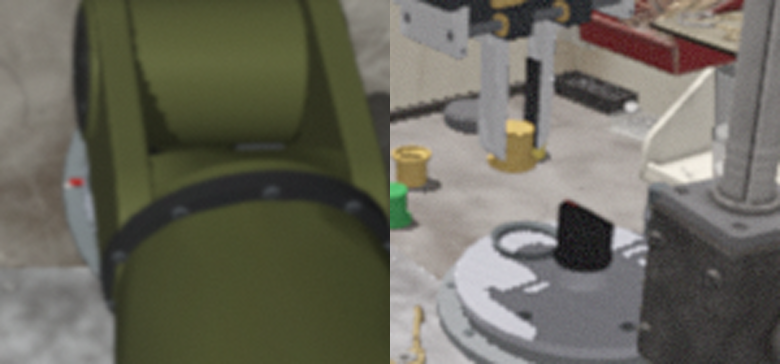

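Run:
```python
from h import *
s=cv2.imread("pics/scene0.png")[:,:,::-1]
c=cv2.resize(s[195:275,250:350],None,fx=8,fy=6,interpolation=cv2.INTER_CUBIC)[:,:,::-1].copy()
c=cv2.resize(s[200:275,255:355],None,fx=7,fy=7,interpolation=cv2.INTER_CUBIC)[:,:,::-1].copy()
def dr(P,col):
    q=np.array([proj("scene",p) for p in P]);q=((q-[255,200]+.5)*7).astype(int);cv2.polylines(c,[q.reshape(-1,1,2)],True,col,1)
th=np.linspace(0,2*np.pi,60)
circ=lambda x,y,r,z:[(x+r*np.cos(a),y+r*np.sin(a),z) for a in th]
ax=np.array([.542,.001]);n=np.array([.5393,.0624])
dr(circ(*n,.0305,.037),(0,0,255));dr(circ(*n,.0255,.037),(0,0,255))
dr(circ(*ax,.022,.051),(0,255,0));u=(n-ax)/np.linalg.norm(n-ax);v=np.array([-u[1],u[0]])
dr([(*(ax+u*a+v*b),.085) for a,b in((.025,.007),(.025,-.007),(-.025,-.007),(-.025,.007))],(0,255,0))
cv2.imwrite("pics/c6.png",c)
```

```text
(no output)
```

View pics/c6.png

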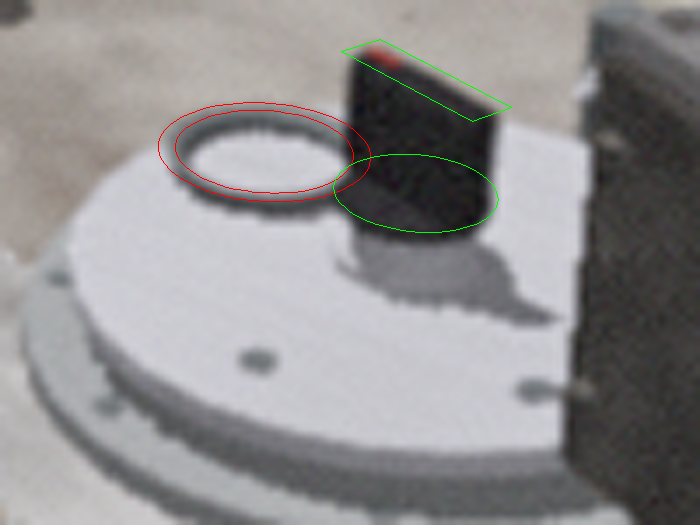

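The overlay sits within about 1 px of the ring and bar in the scene view, so the fit is good enough. I'll approach the nest.

```bash
python3 -m handwheel '[[[0.008,0.012,0.015,0],[0,0,0.015,0],[0,0,0,0],[0,0,0,0]]]'
python3 -c "
from h import *
go((.5385,.0614,.078),.05)"
```

```text
time_s: 5.95
ee_pos: [0.5391, 0.0672, 0.0968]
eef_rot: [-3.127, -0.019, 0.062]
force: [-0.2, -0.3, 0.2]
grip_width: 0.0296
t 5.95 ee [0.5391 0.0672 0.0968] toolx yaw 0.0616 q6 -0.021 F [-0.2 -0.3  0.2] w 0.02963475479540855
tool shift [-0.0013  0.006   0.0187]
turn about tool z 0.011584938090637209
```

```bash
python3 -m handwheel '[[[-0.001,0.006,0.008,0],[0,0.001,0.008,0],[0,0,0,0],[0,0,0,0]]]'
python3 - <<'E'
from h import *
go((.5385,.0614,.06),.05)
s=imaging.camera("scene");crop(s,255,180,355,255,7,"pics/c7.png")
E
```

```text
time_s: 6.35
ee_pos: [0.5389, 0.0609, 0.0808]
eef_rot: [-3.127, -0.021, 0.064]
force: [-0.4, 0.6, 0.2]
grip_width: 0.0297
t 6.35 ee [0.5389 0.0609 0.0808] toolx yaw 0.0639 q6 -0.035 F [-0.4  0.6  0.2] w 0.029671826033341592
tool shift [-0.0008 -0.0002  0.0208]
turn about tool z 0.013886718115454721
```

View pics/c7.png

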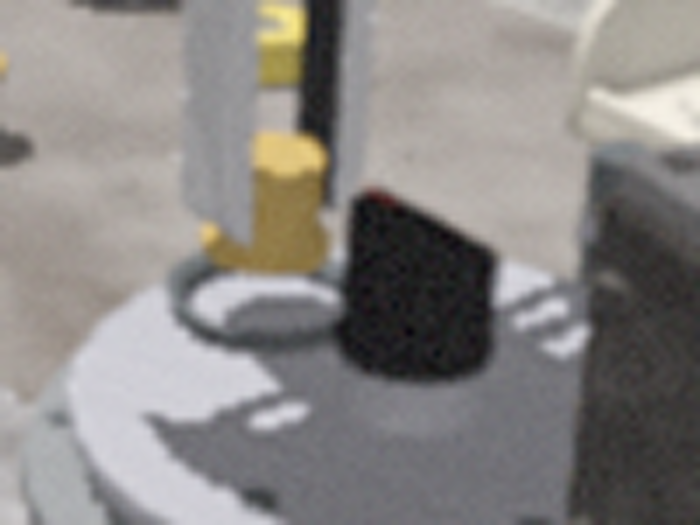

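The cap is centred over the ring: flange centre x is about 265 and ring centre about 265, and the depth is consistent too. I'll lower it in.

```bash
python3 -m handwheel '[[[0,0,0.006,0],[0,0,0.006,0],[0,0,0.004,0],[0,0,0,0]]]'
python3 -c "
from h import *
go((.5385,.0614,.06),.05)"
```

```text
time_s: 6.8
ee_pos: [0.5393, 0.0612, 0.0637]
eef_rot: [-3.127, -0.021, 0.064]
force: [-0.1, 0.4, 0.4]
grip_width: 0.0298
t 6.8 ee [0.5393 0.0612 0.0637] toolx yaw 0.0639 q6 -0.036 F [-0.1  0.4  0.4] w 0.029758072006806753
tool shift [-0.0008 -0.0002  0.0036]
turn about tool z 0.013870915016570118
```

```bash
python3 -m handwheel '[[[0,0,0.002,0],[0,0,0.002,0],[0,0,0.002,0]]]'; python3 -m handwheel '[[[0,0,0.0015,0],[0,0,0.001,0]]]'
```

```text
time_s: 7.1
ee_pos: [0.5408, 0.0617, 0.0594]
eef_rot: [-3.127, -0.025, 0.064]
force: [-4.0, -0.6, 26.7]
grip_width: 0.0296
time_s: 7.3
ee_pos: [0.5425, 0.0618, 0.0596]
eef_rot: [-3.127, -0.029, 0.063]
force: [-2.3, -0.3, 6.5]
grip_width: 0.0296
```

```bash
python3 -m handwheel '[[[0,0,-0.0005,0],[0,0,0,0],[0,0,0,0]]]' 0.05 20; python3 -m handwheel '[[[0,0,-0.03,0],[0,0,-0.04,0],[0,0,-0.03,0],[0,0.03,0,0],[0,0,0,0]]]'
python3 - <<'E'
from h import *
go((.541,.0,.12),.045)
s=imaging.camera("scene");crop(s,255,180,355,255,7,"pics/c8.png")
E
```

```text
time_s: 7.6
ee_pos: [0.5428, 0.0618, 0.0606]
eef_rot: [-3.127, -0.031, 0.063]
force: [-0.5, -0.5, -0.8]
grip_width: 0.0487
time_s: 8.1
ee_pos: [0.5411, 0.0297, 0.1628]
eef_rot: [-3.127, -0.028, 0.065]
force: [0.3, 0.2, -0.4]
grip_width: 0.0498
t 8.1 ee [0.5411 0.0297 0.1628] toolx yaw 0.0648 q6 -0.093 F [ 0.3  0.2 -0.4] w 0.04980372321145082
tool shift [-0.0032  0.0302  0.0423]
turn about tool z 0.019767957462113683
```

View pics/c8.png

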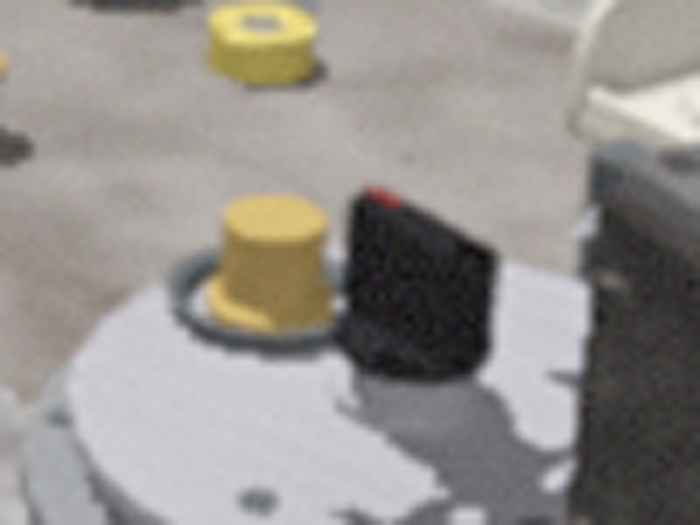

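The cap sits upright and flat inside the ring. Next is the knob.

```bash
python3 -m handwheel '[[[-0.003,0.03,0.02,0.02],[0,0,0.02,0],[0,0,0,0]]]'
python3 -c "
from h import *
go((.5413,.0003,.072),.047)"
```

```text
time_s: 8.45
ee_pos: [0.5411, 0.0022, 0.1208]
eef_rot: [-3.126, -0.028, 0.045]
force: [0.1, 0.5, 0.5]
grip_width: 0.0502
t 8.45 ee [0.5411 0.0022 0.1208] toolx yaw 0.0448 q6 -0.128 F [0.1 0.5 0.5] w 0.05021102045305063
tool shift [-0.0013  0.0027  0.0487]
turn about tool z -0.0022039940250553336
```

```bash
python3 -m handwheel '[[[-0.001,0.003,0.015,0],[0,0,0.015,0],[0,0,0.008,0],[0,0,0,0]]]'
python3 -c "
from h import *
go((.5413,.0003,.072),.047)"
```

```text
time_s: 8.85
ee_pos: [0.5418, 0.0021, 0.083]
eef_rot: [-3.126, -0.028, 0.047]
force: [-0.6, -0.6, 0.2]
grip_width: 0.0499
t 8.85 ee [0.5418 0.0021 0.083 ] toolx yaw 0.0467 q6 -0.132 F [-0.6 -0.6  0.2] w 0.04992403556257784
tool shift [-0.0009  0.0019  0.0109]
turn about tool z -0.00033030243881282395
```

```bash
python3 -m handwheel '[[[-0.001,0.002,0.006,0],[0,0,0.004,0],[0,0,0,0]]]' 0.03
python3 -m handwheel '[[[0,0,0,0],[0,0,0,0],[0,0,0,0]]]' 0.0 10
python3 -c "
from h import *
go((.5413,.0003,.072),.047)"
```

```text
time_s: 9.15
ee_pos: [0.5418, 0.0007, 0.0739]
eef_rot: [-3.126, -0.03, 0.048]
force: [0.2, -0.2, 0.3]
grip_width: 0.0311
time_s: 9.45
ee_pos: [0.542, 0.0006, 0.0745]
eef_rot: [-3.126, -0.03, 0.047]
force: [-0.0, -0.1, -2.3]
grip_width: 0.0145
t 9.45 ee [0.542  0.0006 0.0745] toolx yaw 0.0473 q6 -0.136 F [-0.  -0.1 -2.3] w 0.01450789118117791
tool shift [-0.0007  0.0003  0.0024]
turn about tool z 0.00034702637533201575
```

```bash
python3 -m handwheel '[[[0,0,0,0],[0,0,0,0]]]' 0.0 40
python3 -m handwheel '[[[0,0,0,0.08],[0,0,0,0.08]]]'
python3 -c "
from h import *
go((.542,.0006,.0745),.047-1.309);print(ctrl.get_obs()['moment'])"
```

```text
time_s: 9.65
ee_pos: [0.5419, 0.0006, 0.0745]
eef_rot: [-3.126, -0.03, 0.047]
force: [2.6, 0.5, -1.8]
grip_width: 0.0144
time_s: 9.85
ee_pos: [0.5418, 0.0006, 0.0744]
eef_rot: [-3.121, -0.026, -0.116]
force: [0.5, 0.6, -0.8]
grip_width: 0.0137
t 9.85 ee [0.5418 0.0006 0.0744] toolx yaw -0.116 q6 0.027 F [ 0.5  0.6 -0.8] w 0.013723602008651262
tool shift [ 0.0002  0.     -0.0001]
turn about tool z 1.145999546269885
[-0.18025179  0.48745198  0.07777034]
```

```bash
cat > m.py <<'E'
from h import *
o=ctrl.get_obs();M=R.from_euler("xyz",o["eef_rot"]).as_matrix();a=np.arctan2(M[1,0],M[0,0])
print("turned",round(.0473-a,4),"xy err(tool)",(M.T@(np.array([.5419,.0006,.0744])-o["ee_pos"])).round(4),"Mz",o["moment"][2].round(3),"w",o["grip_width"].round(4),"q6",o["qpos"][5].round(2))
E
python3 -m handwheel '[[[0,0,0,0.08],[0,0,0,0.08]]]'; python3 m.py
python3 -m handwheel '[[[0,0,0,0.08]]]'; python3 m.py
python3 -m handwheel '[[[0,0,0,0.08]]]'; python3 m.py
```

```text
time_s: 10.05
ee_pos: [0.5417, 0.0007, 0.0744]
eef_rot: [-3.118, -0.022, -0.282]
force: [1.2, 0.6, -0.1]
grip_width: 0.014
time_s: 10.15
ee_pos: [0.5416, 0.0007, 0.0744]
eef_rot: [-3.116, -0.02, -0.365]
force: [0.8, 0.9, -0.5]
grip_width: 0.0139
time_s: 10.25
ee_pos: [0.5416, 0.0007, 0.0744]
eef_rot: [-3.115, -0.017, -0.448]
force: [-0.0, -2.0, -1.6]
grip_width: 0.0137Traceback (most recent call last):
  File "m.py", line 3, in <module>
    print("turned",round(.0473-a,4),"xy err(tool)",(M.T@(np.array([.5419,.0006,.0744])-o["ee_pos"])).round(4),"Mz",o["moment"][2].round(3),"w",o["grip_width"].round(4),"q6",o["qpos"][5].round(2))
                                                                                                                                               ^^^^^^^^^^^^^^^^^^^^^
AttributeError: 'float' object has no attribute 'round'
Traceback (most recent call last):
  File "m.py", line 3, in <module>
    print("turned",round(.0473-a,4),"xy err(tool)",(M.T@(np.array([.5419,.0006,.0744])-o["ee_pos"])).round(4),"Mz",o["moment"][2].round(3),"w",o["grip_width"].round(4),"q6",o["qpos"][5].round(2))
                                                                                                                                               ^^^^^^^^^^^^^^^^^^^^^
AttributeError: 'float' object has no attribute 'round'
Traceback (most recent call last):
  File "m.py", line 3, in <module>
    print("turned",round(.0473-a,4),"xy err(tool)",(M.T@(np.array([.5419,.0006,.0744])-o["ee_pos"])).round(4),"Mz",o["moment"][2].round(3),"w",o["grip_width"].round(4),"q6",o["qpos"][5].round(2))
                                                                                                                                               ^^^^^^^^^^^^^^^^^^^^^
AttributeError: 'float' object has no attribute 'round'
```

```bash
sed -i 's/o\["grip_width"\].round(4)/round(o["grip_width"],4)/' m.py; python3 m.py
python3 -m handwheel '[[[0,0,0,0.08],[0,0,0,0.08]]]' |grep force; python3 m.py
python3 -m handwheel '[[[0,0,0,0.08]]]' |grep force; python3 m.py
python3 -m handwheel '[[[0,0,0,0.08]]]'|grep force; python3 m.py
python3 -m handwheel '[[[0,0,0,0.08]]]'|grep force; python3 m.py
```

```text
turned 0.4953 xy err(tool) [ 0.0004 -0.0001  0.    ] Mz 0.043 w 0.0137 q6 0.36
force: [0.8, 1.7, -0.0]
turned 0.6613 xy err(tool) [ 0.0005 -0.0001  0.    ] Mz 0.135 w 0.0142 q6 0.53
force: [0.2, -0.2, -1.1]
turned 0.7444 xy err(tool) [ 0.0005 -0.0002  0.0001] Mz 0.066 w 0.0138 q6 0.61
force: [0.8, 1.3, -1.4]
turned 0.8275 xy err(tool) [ 0.0006 -0.0002  0.    ] Mz 0.105 w 0.0137 q6 0.69
force: [1.9, 0.4, -1.3]
turned 0.9106 xy err(tool) [ 0.0007 -0.0002  0.    ] Mz 0.073 w 0.0137 q6 0.78
```

```bash
python3 -m handwheel '[[[0.001,0,0,0.08],[0,0,0,0.08]]]' |grep force; python3 m.py
python3 -m handwheel '[[[0,0,0,0.08]]]' |grep force; python3 m.py
python3 -m handwheel '[[[0,0,0,0.06]]]'|grep force; python3 m.py
```

```text
force: [1.3, -1.5, -1.8]
turned 1.0761 xy err(tool) [ 0.0007 -0.0003  0.    ] Mz 0.132 w 0.014 q6 0.94
force: [0.2, 0.7, -1.7]
turned 1.1588 xy err(tool) [ 0.0007 -0.0004  0.    ] Mz 0.088 w 0.0135 q6 1.02
force: [0.2, 2.6, -1.2]
turned 1.2214 xy err(tool) [ 0.0008 -0.0005  0.    ] Mz 0.086 w 0.0136 q6 1.09
```

```bash
python3 -m handwheel '[[[0,0,0,0.06]]]'|grep force; python3 m.py
python3 -m handwheel '[[[0,0,0,0.03]]]'|grep force; python3 m.py
python3 - <<'E'
from h import *
t=imaging.camera("top");s=imaging.camera("scene")
a=cv2.resize(t[90:250,260:420],None,fx=2.4,fy=2.4,interpolation=cv2.INTER_CUBIC)
b=cv2.resize(s[165:261,250:346],None,fx=4,fy=4,interpolation=cv2.INTER_CUBIC)
cv2.imwrite("pics/c9.png",np.hstack([a,b])[:,:,::-1])
ax=np.array([.5417,.0008]);h0=np.pi/2+.047
for k in range(5):
    h=h0-k*np.radians(25);u=np.array([np.cos(h),np.sin(h)])
    q=proj("scene",(*(ax+u*.062),.06));p=proj("top",(*(ax+u*.093),.03))
    print(k,"cap top in crop",((q-[250,165])*4+[384,0]).round(),"pointer in top crop",((p-[260,90])*2.4).round())
E
```

```text
force: [-0.9, 1.5, -1.2]
turned 1.2831 xy err(tool) [ 0.0008 -0.0005  0.    ] Mz 0.081 w 0.0137 q6 1.15
force: [-1.5, 1.7, -1.1]
turned 1.3149 xy err(tool) [ 0.0008 -0.0005  0.    ] Mz 0.083 w 0.0138 q6 1.18
0 cap top in crop [554. 183.] pointer in top crop [100. 218.]
1 cap top in crop [601. 174.] pointer in top crop [110. 169.]
2 cap top in crop [655. 175.] pointer in top crop [139. 130.]
3 cap top in crop [706. 187.] pointer in top crop [182. 106.]
4 cap top in crop [748. 206.] pointer in top crop [232. 104.]
```

View pics/c9.png

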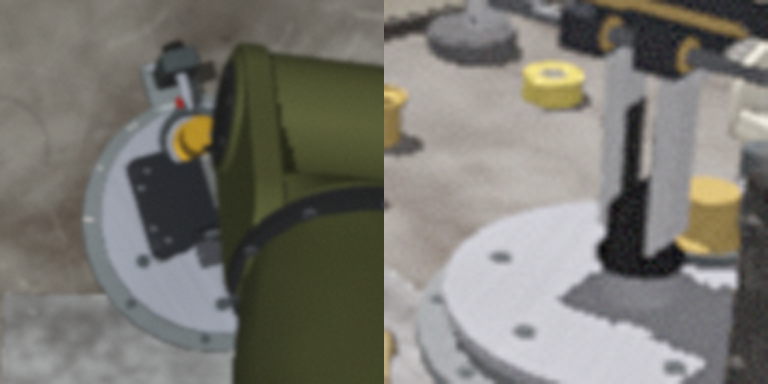

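The pointer (180,103) lies at the predicted third-stop pixel (182,106), facing the scriber, and the cap is still seated. I'll measure the plate angle from the red pointer.

```bash
cat > p.py <<'E'
from h import *
def ptr(im):
    f=im.astype(float);w=np.clip(f[:,:,0]-1.0*np.maximum(f[:,:,1],f[:,:,2])-25,0,None)
    w[:, :290]=0;w[:,345:]=0;w[:120]=0;w[200:]=0
    m=imaging.moments if 0 else cv2.moments(w);return np.array([m["m10"],m["m01"]])/m["m00"]
ax=np.array([.5418,.0007]);r=[]
for im in(cv2.imread("pics/top0.png")[:,:,::-1],imaging.camera("top")):
    q=ptr(im);p=at("top",q,.03)[:2]-ax;r.append(np.arctan2(p[1],p[0]));print(q.round(1),np.linalg.norm(p).round(4),r[-1].round(4))
print("plate turned",r[0]-r[1])
E
python3 p.py; python3 -m handwheel '[[[0,0,0,0],[0,0,0,0]]]'|grep force; python3 m.py
```

```text
[300.  179.4] 0.0964 1.5919
[338.1 142.6] 0.0761 0.323
plate turned 1.268934189886288
force: [-0.7, 2.1, -0.8]
turned 1.3096 xy err(tool) [ 0.0008 -0.0005  0.    ] Mz 0.056 w 0.0138 q6 1.18
```

```bash
sed -i 's/f\[:,:,0\]-1.0\*np.*$/f[:,:,0]-1.6*f[:,:,1]-5,0,None)/' p.py; python3 p.py; python3 m.py
```

```text
[302.  179.1] 0.0928 1.5864
[334.4 132.8] 0.0967 0.3291
plate turned 1.257272011907897
turned 1.3097 xy err(tool) [ 0.0008 -0.0005  0.    ] Mz 0.055 w 0.0138 q6 1.18
```

```bash
sed -i 's/w\[:,345:\]=0/w[:,340:]=0/' p.py; python3 p.py; python3 -m handwheel '[[[0,0,0,0.025]]]'|grep force; python3 m.py;python3 -m handwheel '[[[0,0,0,0.0]]]'|grep force; python3 m.py; python3 p.py; python3 m.py
```

```text
[298.8 179.5] 0.0987 1.5953
[334.4 132.8] 0.0968 0.3293
plate turned 1.2659648402564778
force: [-1.0, 2.7, -0.7]
turned 1.3355 xy err(tool) [ 0.0008 -0.0005  0.    ] Mz 0.029 w 0.0135 q6 1.2
force: [-1.0, 1.6, -1.8]
turned 1.3368 xy err(tool) [ 0.0008 -0.0005  0.    ] Mz 0.085 w 0.0137 q6 1.2
[298.8 179.5] 0.0987 1.5953
[335.6 132.8] 0.0962 0.306
plate turned 1.28922814172855
turned 1.336 xy err(tool) [ 0.0008 -0.0005  0.0001] Mz 0.058 w 0.0137 q6 1.2
```

```bash
for i in 1 2 3 4 5 6 7 8; do python3 -m handwheel '[[[0,0,0,0]]]'>/dev/null; python3 m.py | grep -o "turned [0-9.]*\|Mz [0-9.-]*"|tr '\n' ' '; done
python3 - <<'E'
from h import *
crop(imaging.camera("top"),300,95,360,165,8,"pics/c10.png")
ax=(.5418,.0007)
for f in(1.2837,1.309,1.336):
    h=1.612-f;u=np.array([np.cos(h),np.sin(h)]);print(f,[((proj("top",(*(ax+u*r),z))-[300,95]+.5)*8).round().tolist() for r,z in((.062,.06),(.062,.037),(.096,.03),(.112,.061))])
E
```

```text
turned 1.3358 Mz 0.044 turned 1.3357 Mz 0.047 turned 1.3357 Mz 0.078 turned 1.3356 Mz 0.001 turned 1.3356 Mz 0.101 turned 1.3355 Mz 0.094 turned 1.3355 Mz 0.124 turned 1.3355 Mz 0.069 1.2837 [[348.0, 408.0], [331.0, 433.0], [280.0, 309.0], [280.0, 209.0]]
1.309 [[354.0, 406.0], [337.0, 431.0], [290.0, 306.0], [291.0, 206.0]]
1.336 [[361.0, 404.0], [344.0, 429.0], [300.0, 304.0], [303.0, 202.0]]
```

View pics/c10.png

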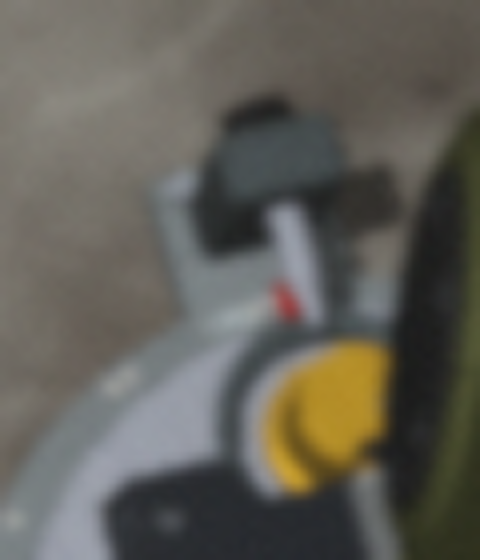

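Run:
```python
from h import *
im=imaging.camera("top").astype(np.float32);i0=cv2.imread("pics/top0.png")[:,:,::-1].astype(np.float32)
g0=cv2.GaussianBlur(i0.min(2),(0,0),.7)
ax=np.array([.5418,.0007])
for z in(.012,):
  for r in(.098,.100,.102,):
    hs=np.arange(1.75,-.3,-.02)
    P=np.array([proj("top",(ax[0]+r*np.cos(h),ax[1]+r*np.sin(h),z)) for h in hs]).astype(np.float32)
    v=cv2.remap(g0,P[:,:1],P[:,1:],1).ravel()
    print(r,[(round(float(h),2),int(x)) for h,x in zip(hs,v) if x>np.median(v)+8])
for uv in((295.6,180.3),(301.9,160),(315,142.75),(330.4,134.1)):
    p=at("top",uv,.012)[:2]-ax;print(np.linalg.norm(p).round(4),np.arctan2(p[1],p[0]).round(3))
```

```text
0.098 [(0.47, 116), (0.45, 119), (0.43, 122), (0.41, 123), (0.39, 124), (0.37, 126), (0.35, 125), (0.33, 125), (0.31, 128), (0.29, 133), (0.27, 135), (0.25, 136), (0.23, 135), (0.21, 127), (0.05, 121), (0.03, 122), (0.01, 122), (-0.01, 122), (-0.03, 124), (-0.05, 127), (-0.07, 129), (-0.09, 130), (-0.11, 130), (-0.13, 131), (-0.15, 132), (-0.17, 132), (-0.19, 131), (-0.21, 130), (-0.23, 128), (-0.25, 124), (-0.27, 121), (-0.29, 119)]
0.1 [(1.17, 117), (1.15, 119), (0.75, 117), (0.73, 120), (0.71, 120), (0.69, 118), (0.45, 119), (0.43, 123), (0.41, 127), (0.39, 129), (0.37, 130), (0.35, 130), (0.33, 129), (0.31, 131), (0.29, 136), (0.27, 139), (0.25, 138), (0.23, 136), (0.21, 128), (-0.03, 117), (-0.05, 123), (-0.07, 128), (-0.09, 131), (-0.11, 131), (-0.13, 131), (-0.15, 131), (-0.17, 131), (-0.19, 131), (-0.21, 130), (-0.23, 127), (-0.25, 120)]
0.102 [(1.61, 116), (1.59, 114), (1.17, 120), (1.15, 121), (1.13, 115), (0.75, 120), (0.73, 122), (0.71, 122), (0.69, 119), (0.45, 120), (0.43, 125), (0.41, 129), (0.39, 131), (0.37, 131), (0.35, 131), (0.33, 132), (0.31, 132), (0.29, 136), (0.27, 137), (0.25, 135), (0.23, 135), (0.21, 127), (-0.05, 118), (-0.07, 125), (-0.09, 127), (-0.11, 128), (-0.13, 128), (-0.15, 128), (-0.17, 128), (-0.19, 128), (-0.21, 126), (-0.23, 122), (-0.25, 115)]
0.1034 1.576
0.1001 1.159
0.1006 0.722
0.1008 0.368
```

The pips sit at headings 1.60, 1.16 and 0.72, so the third stop should be at about 0.286. The pointer is at 0.306. By image the plate has turned about 1.289 rad and by tool 1.336 rad, on either side of 1.309. The grip is steady, so I'll hand in.

```bash
python3 m.py; python3 -c "
from station import ctrl
print(ctrl.hand_in()); o=ctrl.get_obs(); print(o['time_s'],o['grip_width'])"
```

```text
turned 1.3356 xy err(tool) [ 0.0008 -0.0005  0.    ] Mz 0.04 w 0.0137 q6 1.2
the job is handed in; nothing more can be done
None
the job is handed in; nothing more can be done
```

The brass cap is in the nest, rim down, and the knob is turned to the third stop, with the gripper still holding it at 40 N. I handed the job in after about 13 s of robot time, well inside the 54 s limit; no verdict was reported.

- **Cap:** it came down onto the nest floor with a peak force of about 27 N and stood upright inside the ring in the camera view. It was still seated after the turn.
- **Stop angle:** the tool reads 1.336 rad of turn and the pointer in the image gives about 1.289 rad. The third stop is 1.309 and the fourth is 1.745. The pointer faces the scriber and sits at the pixel predicted for the third stop.
- **Clicks:** the knob torque was too noisy (0.00 to 0.12 N m) to feel each click. The count of three therefore comes from the turn angle and the pointer, not from the clicks themselves.
- **Other parts:** I did not touch the spare cap, tape roll, black knurled cap or green look-alike.

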